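Find the rocking cell cover and press it home

ROBOT

A 7-joint arm with a two-finger parallel gripper is mounted at the origin on the work surface. World frame = base frame: x ahead of the robot, y to its left, z up, the work surface at z = 0. Lengths are in m, angles in rad, forces in N, time in s.
With the tool pointing down it reaches from about 0.4 to 0.875 m from the base axis. Payload 19.3 kg.
Tool frame: the origin (TCP) lies at the very end of the fingers, on their centre line; the grasp point (between the pads) lies 19 mm behind it; z points along the fingers, y is the direction in which the jaws open and shut (so a half turn about z gives the same grasp; the last joint's range is limited). The gripper opens to 85 mm and grips with 20 to 120 N. Pads are 22 mm wide; open, the fingers measure 114 mm over their backs; the gripper's body (76 mm by 85 mm) begins 54 mm behind the grasp point. The pads swing forward as they close: fully open they stand 13 mm farther back than shut.
Start: joints at [1.221, 0.521, -0.036, 1.599, 0.021, 1.021, -0.113], TCP at [0.173, -0.601, 0.231] pointing down, gripper open.
Joint ranges: [-2.91, 2.91], [-0.3, 2.13], [-1.5, 1.42], [0.17, 2.43], [-1.26, 4.41], [0.16, 1.93], [-2.52, 2.52]. Speed limits (rad/s): [1.89, 1.89, 2.39, 2.39, 3.01, 3.01, 3.01].

INTERFACE

Orientations are given as [roll, pitch, yaw] about the fixed x, y, z axes, in that order (R = Rz(yaw) Ry(pitch) Rx(roll)).
In Python, from workcell import bot, grab_frame, calibration, workorder gives the robot as it stands.
- The arm moves only by the tool move_arm, never from a script. Its arguments are lists of equal length, an entry for each row: "jaw": the closure in counts, from 0 (fully open) to 255 (shut); "dp": the shift along the tool's x, y, z in units of 800 mm (1.0 is 800 mm), a list of three; "rotation": the turn, a rotation vector about the tool's x, y, z in units of pi rad (1.0 is pi rad), a list of three. In form: {"jaw": [jaw, ...], "dp": [[dx, dy, dz], ...], "rotation": [[rx, ry, rz], ...]}. A call has 1 to 10 rows; each row shifts and turns the commanded pose from where the row before left it, along the tool's axes as they then stand; what a row does not reach is not made up. A row lasts 1/8 s, in which the tool goes at most 62.5 mm and 10.7 degrees, less where a joint would pass 70% of its speed; a pose out of reach is approached as far as the arm can. A call with a number of a shift or a turn outside -1 to 1 is refused whole. A call with a gripper value outside its range is refused whole. The fingers move at their own pace and stop on an object; "squeeze" is the grip in N (left out, the last holds). Time passes only in rows, so rows that do not move let the fingers close. It gives the time, the measured TCP pose, the force and the opening at its end, in the units of the state.
- bot.observe(): the state, without advancing time (a new reading comes with each control period).
- grab_frame(name): name is "scene" or "side" or "wrist"; returns the picture (400x640x3 uint8, blue, green, red); there is no depth.
- calibration(name): a dict with "camera_matrix" (3x3 intrinsics, pixels), "T" (4x4, takes a point from camera to world coordinates). Camera axes: x right, y down, z forward; pixel columns grow to the right and rows downward; lengths in m; the calibration is good to about 2 mm. A picture is of the moment at which its call begins: read the wrist's pose just before it. calibration takes no time and is no camera call; for the wrist camera it gives the pose at the moment of the call.
- workorder.job_done(): hands the job in, once; it reports no verdict.
The state is a dict: "clock": time; "qpos": joint angles; "qd": joint speeds; "joint_efforts": joint torques, N m; "position": TCP position; "tool_rot": TCP orientation; "force": force on the tool from outside, world axes, zero at the start; "moment": the same for the moment, N m; "grip_width": finger opening in m.
Only numpy, scipy, OpenCV 4.12 (cv2) and the standard library are available. Lean on these libraries where they do the work, as an engineer would, in place of code of your own. Each camera call takes 0.05 s, during which the arm holds its last target. There are 200 camera calls.

TASK

One of the four identical square cell covers on top of the battery module has not gone home. Press near the edge of one cover after another with closed fingertips until you find the one that rocks under the press, then push that one down in its middle until it is fully home and no longer rocks. Pick nothing up, leave the loose things lying about where they are, and finish with the hand clear of everything.

Things in the scene. Friction and masses are not known exactly. Their poses are not given: they have to be found in the camera images.
- module: Black battery module, a heavy block that cannot be moved, 150 mm (its x) by 430 mm (its y) by 90 mm high. Origin: centre of its underside; z up. Its four covers stand in one row along its y axis, 95 mm apart centre to centre. Brass terminals (10 mm high) stand near its two far corners. The covers are plain grey 70 mm squares, 8 mm thick, tops 4 mm above the collars round them.
- seat (a joint): How far the unseated cover (whichever of the four it is) has been pushed down, m: 0 at the start, 0.004 fully home. It stays where it is pushed. It needs about 10 N in its middle, more when pressed off centre; pressed near an edge it only rocks.
- rock_x (a joint): Tilt of the unseated cover (whichever of the four it is) about the module's x axis, rad, 0 = level; positive: its -y side dips. It tips to about 0.13 under 2 to 3 N pressed near an edge, springs back level when let go, and cannot tip once it is home.
- rock_y (a joint): The same about the module's y axis, rad; positive: its +x side dips.
- place_1 (a point): Place of a cover (the -y end one): middle of the top face of a cover that is fully home, 102 mm above the bench; axes as the module's. The one unseated cover, at any of the four places, looks the same but stands 4 mm higher (106 mm); it pivots under its middle and dips about 3 mm near an edge when pressed there. The other three do not move at all.
- place_2 (a point): Place of a cover (the next): middle of the top face of a cover that is fully home, 102 mm above the bench; axes as the module's. The one unseated cover, at any of the four places, looks the same but stands 4 mm higher (106 mm); it pivots under its middle and dips about 3 mm near an edge when pressed there. The other three do not move at all.
- place_3 (a point): Place of a cover (the third): middle of the top face of a cover that is fully home, 102 mm above the bench; axes as the module's. The one unseated cover, at any of the four places, looks the same but stands 4 mm higher (106 mm); it pivots under its middle and dips about 3 mm near an edge when pressed there. The other three do not move at all.
- place_4 (a point): Place of a cover (the +y end one): middle of the top face of a cover that is fully home, 102 mm above the bench; axes as the module's. The one unseated cover, at any of the four places, looks the same but stands 4 mm higher (106 mm); it pivots under its middle and dips about 3 mm near an edge when pressed there. The other three do not move at all.
- tape: Cardboard-brown roll, 90 mm across, 24 mm high, flat on the bench in front of the module. To be left alone. Origin: underside centre.
- driver: Screwdriver lying on the bench in front of the module. To be left alone. Origin: underside centre.
- spanner: Spanner lying on the bench behind the module. To be left alone. Origin: underside centre.
- washer: Small thick steel ring, 22 mm across, 10 mm high, on the module's top, on the strip behind the covers (58 mm beyond their centre line). To be left alone. Origin: underside centre.
- bush: Small brass cylinder, 16 mm across, 22 mm high, standing on the module's top, on the strip in front of the covers (58 mm nearer the robot than their centre line, reaching to 47 mm at most). To be left alone. Origin: underside centre.
- paint_tin: Paint tin, 90 mm across, 100 mm high, right of the module. To be left alone. Origin: underside centre.
- pot: White plastic cup, 72 mm across, 85 mm high, left of the module. To be left alone. Origin: underside centre.

How it is judged:
By the outcome, as a careful person would: the job done as asked, in the order asked, and still so for the second after the job is handed in, with the robot touching nothing.
It also fails if it takes over 45 s, if anything falls off the work surface, if the arm or the gripper's body presses on something with over 40 N, if the wrist force passes 120 N, or if a joint passes its speed limit or range.

## Working session

There is one attempt and no reset: what is moved stays moved. The work goes in short steps, Python scripts to look and compute and a tool call to move; the robot and the scene stay as the last step left them, time stands still between calls to the robot, and variables do not carry over. Pictures are saved under pics/ and viewed, about 8 in all and at most 12, crops included, and the job is handed in when it is done.

Besides the shell and the picture viewer there is one more tool, called after ">>>" as name(argument=value, ...), one argument or row to a line, values as JSON. move_arm: Moves the arm, as the interface text tells. Shifts and turns lie within -1 to 1; 1 stands for 800 mm of shift or pi rad of turn. Its arguments: {"type":"object","properties":{"jaw":{"type":"array","items":{"type":"number"}},"dp":{"type":"array","items":{"type":"array","items":{"type":"number","minimum":-1,"maximum":1}}},"rotation":{"type":"array","items":{"type":"array","items":{"type":"number","minimum":-1,"maximum":1}}},"squeeze":{"type":"number"}},"required":["jaw","dp","rotation"]}

```bash
mkdir -p pics; python3 - <<'E'
from workcell import bot, grab_frame, calibration
import cv2,numpy as np
np.set_printoptions(precision=4,suppress=True)
print(bot.observe())
for n in ("scene","side"):
    cv2.imwrite(f"pics/{n}0.png",grab_frame(n)); c=calibration(n); print(n,np.array(c["camera_matrix"]),np.array(c["T"]))
E
```

```text
{'clock': 0.0, 'qpos': array([ 1.2208,  0.5221, -0.0363,  1.6   ,  0.0212,  1.0211, -0.1128]), 'qd': array([ 0.0011,  0.0003, -0.0014,  0.001 , -0.0003,  0.0001, -0.0007]), 'joint_efforts': array([  0.001 , -92.7103,   1.9809, -36.9942,   0.018 ,   0.008 ,
        -0.0001]), 'position': array([ 0.1725, -0.6004,  0.2307]), 'tool_rot': array([-3.1405,  0.0001,  0.2798]), 'force': array([-0.3627,  0.6977, -0.4086]), 'moment': array([-0.0175, -0.0033, -0.0149]), 'grip_width': 0.08552244908542407}
scene [[406.0673   0.     319.5567]
 [  0.     406.0673 202.8713]
 [  0.       0.       1.    ]] [[-0.7603  0.5245 -0.3832  0.9835]
 [ 0.6496  0.6182 -0.4426  0.5058]
 [ 0.0047 -0.5854 -0.8107  0.9795]
 [ 0.      0.      0.      1.    ]]
side [[440.6947   0.     315.0591]
 [  0.     440.6947 207.2564]
 [  0.       0.       1.    ]] [[-0.7372 -0.4951  0.4598 -0.193 ]
 [-0.6757  0.5439 -0.4977  0.7857]
 [-0.0037 -0.6776 -0.7354  1.2558]
 [ 0.      0.      0.      1.    ]]
```

View pics/scene0.png

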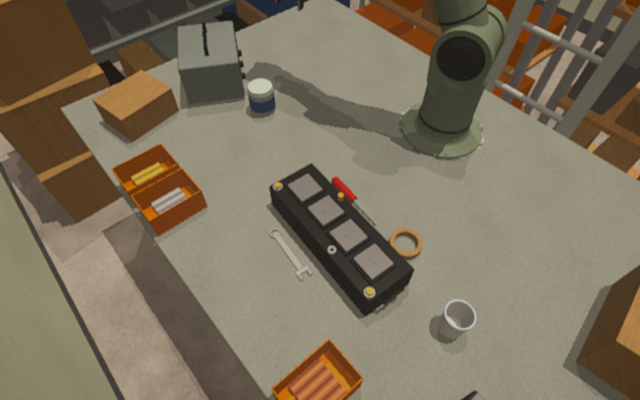

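View pics/side0.png

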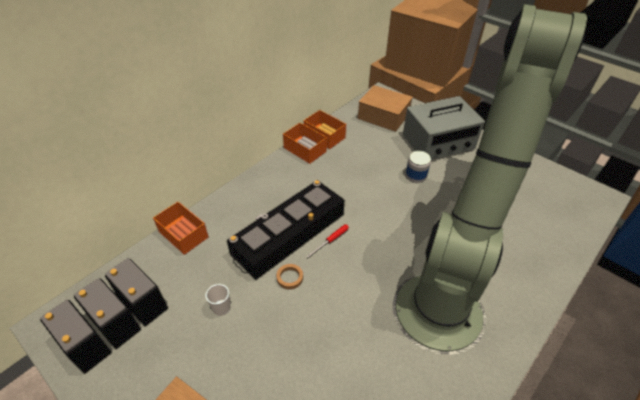

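The scene view shows the module with its covers at about (305,187), (326,209), (349,235) and (374,262). The bush is near (341,196) and the washer near (332,249). The side view shows the same covers at about (317,196), (297,209), (277,222) and (255,237). Next I'll measure them.

```bash
cat > h.py <<'E'
import cv2,numpy as np
from workcell import bot, grab_frame, calibration
np.set_printoptions(precision=4,suppress=True)
def ray(n,uv,z):
    c=calibration(n);K=np.array(c["camera_matrix"]);T=np.array(c["T"])
    d=T[:3,:3]@np.linalg.inv(K)@np.array([uv[0],uv[1],1.]);o=T[:3,3]
    return o+d*(z-o[2])/d[2]
E
python3 - <<'E'
from h import *
seeds={"scene":[(305,187),(326,209),(349,235),(374,262)],"side":[(317,196),(297,209),(277,222),(255,237)]}
for n,s in seeds.items():
    im=cv2.imread(f"pics/{n}0.png"); g=cv2.cvtColor(im,cv2.COLOR_BGR2GRAY)
    P=[]
    for p in s:
        v=int(np.median(g[p[1]-2:p[1]+3,p[0]-2:p[0]+3])); m=(g>v*0.62).astype(np.uint8)
        k,l,st,ce=cv2.connectedComponentsWithStats(m,connectivity=4); i=l[p[1],p[0]]
        if st[i,4]>2000: print("leak",p,v,st[i]); 
        cn=max(cv2.findContours((l==i).astype(np.uint8),0,2)[0],key=cv2.contourArea)
        W=np.array([ray(n,q[0],.102)[:2] for q in cn],np.float32)
        r=cv2.minAreaRect(W*1000)
        P.append(ray(n,ce[i],.102)[:2]); print(n,p,v,st[i,4],ce[i],P[-1],r)
    P=np.array(P); d=P[3]-P[0]; print(np.linalg.norm(np.diff(P,axis=0),axis=1),np.degrees(np.arctan2(d[1],d[0])),P.mean(0))
im=cv2.imread("pics/scene0.png")[150:320,250:440]; cv2.imwrite("pics/c1.png",cv2.resize(im,None,fx=3.5,fy=3.5,interpolation=cv2.INTER_CUBIC))
# bush, washer candidates
for n,uv,z in (("scene",(341,196),.112),("side",(310,216),.101),("scene",(332,249),.1),("side",(264,215),.1)): print(n,uv,ray(n,uv,z))
E
```

```text
scene (305, 187) 127 539 [304.5603 186.8627] [ 0.5649 -0.041 ] ((563.8864135742188, -41.7462043762207), (72.074462890625, 71.77262115478516), 86.68939971923828)
scene (326, 209) 129 605 [325.5835 209.6529] [0.571  0.0538] ((570.381591796875, 52.960914611816406), (71.6063232421875, 71.19570922851562), 86.29685974121094)
scene (349, 235) 131 677 [348.1861 234.486 ] [0.5776 0.1484] ((576.8356323242188, 147.48580932617188), (70.85774993896484, 71.24725341796875), 85.92301940917969)
scene (374, 262) 133 778 [373.1298 260.7262] [0.5821 0.2418] ((581.3565673828125, 240.70770263671875), (72.05841064453125, 71.29984283447266), 85.97382354736328)
[0.095  0.0948 0.0935] 86.5339077049258 [0.5739 0.1007]
leak (317, 196) 121 [     0      0    632    400 200850]
side (317, 196) 121 200850 [278.897  206.3604] [0.6268 0.0886] ((1052.379638671875, -264.43017578125), (3598.06201171875, 2439.106201171875), 41.98097610473633)
side (297, 209) 122 332 [298.5422 209.759 ] [0.5636 0.0532] ((554.6106567382812, 54.53055953979492), (72.10629272460938, 99.45134735107422), 85.78074645996094)
side (277, 222) 122 330 [276.8788 223.2242] [0.5752 0.1487] ((575.3145751953125, 148.0218963623047), (71.50846862792969, 72.09657287597656), 85.99986267089844)
side (255, 237) 122 362 [255.2293 237.4834] [0.5837 0.2414] ((584.2098388671875, 240.7803955078125), (71.31013488769531, 72.4902572631836), 85.82196807861328)
[0.0725 0.0962 0.0931] 105.77126472017135 [0.5873 0.133 ]
scene (341, 196) [0.5152 0.052  0.112 ]
side (310, 216) [0.5141 0.0469 0.101 ]
scene (332, 249) [0.6357 0.1524 0.1   ]
side (264, 215) [0.6373 0.1516 0.1   ]
```

View pics/c1.png

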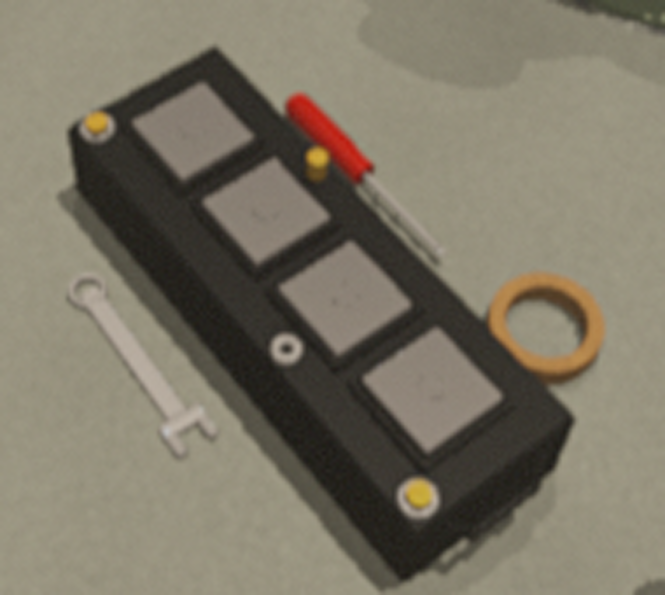

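The crop shows four flush-looking covers, the bush in front of place 2, the washer behind place 3 and terminals at the far corners. Module yaw is about -0.064 rad. I'll close and align the fingers, then head for place 1.

>>> move_arm(
  jaw=[255,255,255,255,255,255,255,255,255,255],
  dp=[
    [0,0,0],
    [0,0,0],
    [0.035,-0.055,0],
    [0.035,-0.055,0],
    [0.035,-0.055,0],
    [0.035,-0.055,0],
    [0.035,-0.055,0],
    [0.035,-0.055,0],
    [0.035,-0.055,0],
    [0.035,-0.055,0],
  ],
  rotation=[
    [0,0,0.055],
    [0,0,0.055],
    [0,0,0],
    [0,0,0],
    [0,0,0],
    [0,0,0],
    [0,0,0],
    [0,0,0],
    [0,0,0],
    [0,0,0],
  ],
  squeeze=20,
)

```text
clock: 1.35
position: [0.42, -0.2627, 0.2313]
tool_rot: [-3.142, 0.0, -0.066]
force: [0.4, -0.8, -0.4]
grip_width: 0.0002
```

>>> move_arm(
  jaw=[255,255,255,255,255,255,255,255,255,255],
  dp=[
    [0.0384,-0.0576,0],
    [0.0384,-0.0576,0],
    [0.0384,-0.0576,0],
    [0.0384,-0.0576,0],
    [0.0384,-0.0576,0],
    [0,0,0.047],
    [0,0,0.047],
    [0,0,0.047],
    [0,0,0],
    [0,0,0],
  ],
  rotation=[
    [0,0,0],
    [0,0,0],
    [0,0,0],
    [0,0,0],
    [0,0,0],
    [0,0,0],
    [0,0,0],
    [0,0,0],
    [0,0,0],
    [0,0,0],
  ],
)

```text
clock: 2.6
position: [0.5882, -0.0444, 0.1197]
tool_rot: [-3.142, -0.001, -0.066]
force: [0.7, 0.5, 0.7]
grip_width: 0.0
```

```bash
python3 - <<'E'
from h import *
print(bot.observe()['qpos'])
cv2.imwrite("pics/w1.png",grab_frame("wrist"))
im=grab_frame("scene")[110:310,230:450]; cv2.imwrite("pics/c2.png",cv2.resize(im,None,fx=3,fy=3))
E
```

```text
[ 0.0726  0.6054 -0.1393  1.7854  0.1153  0.7577 -1.7628]
```

View pics/w1.png

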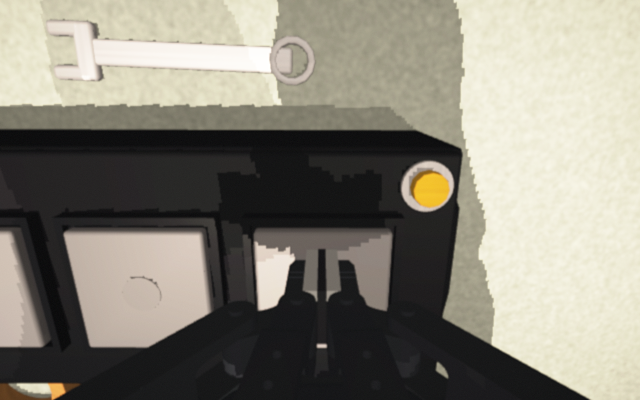

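Fingertips are over the far edge of place 1. Now a gentle descent.

>>> move_arm(
  jaw=[255,255,255,255,255,255,255],
  dp=[
    [0,0,0.008],
    [0,0,0.008],
    [0,0,0.00125],
    [0,0,0.00125],
    [0,0,0.00125],
    [0,0,0],
    [0,0,0],
  ],
  rotation=[
    [0,0,0],
    [0,0,0],
    [0,0,0],
    [0,0,0],
    [0,0,0],
    [0,0,0],
    [0,0,0],
  ],
)

```text
clock: 3.58
position: [0.5877, -0.0444, 0.1028]
tool_rot: [-3.142, -0.0, -0.066]
force: [-0.7, 0.2, -0.7]
grip_width: 0.0001
```

>>> move_arm(
  jaw=[255,255],
  dp=[
    [0,0,0.00125],
    [0,0,0],
  ],
  rotation=[
    [0,0,0],
    [0,0,0],
  ],
)

```text
clock: 3.82
position: [0.5878, -0.0444, 0.1021]
tool_rot: [3.142, -0.0, -0.066]
force: [-2.8, 0.6, 7.3]
grip_width: 0.0001
```

>>> move_arm(
  jaw=[255,255],
  dp=[
    [0,0,0.00125],
    [0,0,0],
  ],
  rotation=[
    [0,0,0],
    [0,0,0],
  ],
)

```text
clock: 4.08
position: [0.5878, -0.0444, 0.102]
tool_rot: [3.142, -0.001, -0.066]
force: [-9.0, 0.4, 25.4]
grip_width: -0.0002
```

Place 1 is rigid: no force until 0.102, then stiff. On to place 2.

>>> move_arm(
  jaw=[255,255,255,255,255,255,255,255],
  dp=[
    [0,0,-0.025],
    [0,-0.06,0],
    [0,-0.06,0],
    [0,0,0],
    [0,0,0.009],
    [0,0,0.009],
    [0,0,0.001],
    [0,0,0],
  ],
  rotation=[
    [0,0,0],
    [0,0,0],
    [0,0,0],
    [0,0,0],
    [0,0,0],
    [0,0,0],
    [0,0,0],
    [0,0,0],
  ],
)

```text
clock: 5.08
position: [0.5939, 0.0509, 0.1054]
tool_rot: [3.141, 0.0, -0.067]
force: [-0.1, -1.4, -0.6]
grip_width: -0.0002
```

>>> move_arm(
  jaw=[255,255],
  dp=[
    [0,0,0.00125],
    [0,0,0],
  ],
  rotation=[
    [0,0,0],
    [0,0,0],
  ],
)

```text
clock: 5.32
position: [0.594, 0.0514, 0.1046]
tool_rot: [-3.142, -0.0, -0.066]
force: [0.1, 0.7, -0.3]
grip_width: 0.0001
```

>>> move_arm(
  jaw=[255,255],
  dp=[
    [0,0,0.00125],
    [0,0,0],
  ],
  rotation=[
    [0,0,0],
    [0,0,0],
  ],
)

```text
clock: 5.58
position: [0.5939, 0.0514, 0.1034]
tool_rot: [-3.142, 0.0, -0.066]
force: [-0.1, 0.1, -0.8]
grip_width: -0.0
```

>>> move_arm(
  jaw=[255,255,255],
  dp=[
    [0,0,0.00125],
    [0,0,0.00075],
    [0,0,0],
  ],
  rotation=[
    [0,0,0],
    [0,0,0],
    [0,0,0],
  ],
)

```text
clock: 5.95
position: [0.594, 0.0514, 0.1021]
tool_rot: [3.142, -0.0, -0.066]
force: [-2.6, 0.3, 4.9]
grip_width: 0.0
```

Place 2 is rigid too. Next is place 3.

>>> move_arm(
  jaw=[255,255,255,255,255,255,255,255],
  dp=[
    [0,0,-0.025],
    [0,-0.059,0],
    [0,-0.059,0],
    [0,0,0],
    [0,0,0.009],
    [0,0,0.009],
    [0,0,0.0025],
    [0,0,0],
  ],
  rotation=[
    [0,0,0],
    [0,0,0],
    [0,0,0],
    [0,0,0],
    [0,0,0],
    [0,0,0],
    [0,0,0],
    [0,0,0],
  ],
)

```text
clock: 6.95
position: [0.6002, 0.1451, 0.1053]
tool_rot: [3.141, 0.0, -0.066]
force: [0.1, -0.9, 0.3]
grip_width: -0.0001
```

>>> move_arm(
  jaw=[255,255],
  dp=[
    [0,0,0.00125],
    [0,0,0],
  ],
  rotation=[
    [0,0,0],
    [0,0,0],
  ],
)

```text
clock: 7.2
position: [0.6002, 0.1456, 0.1046]
tool_rot: [-3.142, -0.0, -0.066]
force: [-0.0, -0.5, -0.5]
grip_width: 0.0001
```

>>> move_arm(
  jaw=[255,255],
  dp=[
    [0,0,0.00125],
    [0,0,0],
  ],
  rotation=[
    [0,0,0],
    [0,0,0],
  ],
)

```text
clock: 7.45
position: [0.6001, 0.1456, 0.1034]
tool_rot: [3.142, 0.0, -0.066]
force: [0.7, 0.3, -0.3]
grip_width: 0.0001
```

>>> move_arm(
  jaw=[255,255],
  dp=[
    [0,0,0.00125],
    [0,0,0],
  ],
  rotation=[
    [0,0,0],
    [0,0,0],
  ],
)

```text
clock: 7.7
position: [0.6001, 0.1456, 0.1024]
tool_rot: [3.142, 0.0, -0.066]
force: [0.5, -0.0, -0.3]
grip_width: -0.0002
```

>>> move_arm(
  jaw=[255,255],
  dp=[
    [0,0,0.00075],
    [0,0,0],
  ],
  rotation=[
    [0,0,0],
    [0,0,0],
  ],
)

```text
clock: 7.95
position: [0.6002, 0.1456, 0.1021]
tool_rot: [-3.142, -0.0, -0.066]
force: [-2.4, -0.0, 4.9]
grip_width: 0.0005
```

Place 3 is rigid as well. Place 4 should rock, and I'll confirm it by pressing.

>>> move_arm(
  jaw=[255,255,255,255,255,255,255,255],
  dp=[
    [0,0,-0.025],
    [0,-0.0588,0],
    [0,-0.0588,0],
    [0,0,0],
    [0,0,0.008],
    [0,0,0.008],
    [0,0,0],
    [0,0,0],
  ],
  rotation=[
    [0,0,0],
    [0,0,0],
    [0,0,0],
    [0,0,0],
    [0,0,0],
    [0,0,0],
    [0,0,0],
    [0,0,0],
  ],
)

```text
clock: 8.95
position: [0.6065, 0.239, 0.1092]
tool_rot: [3.142, -0.0, -0.066]
force: [0.5, -0.2, 0.5]
grip_width: -0.0005
```

>>> move_arm(
  jaw=[255,255,255],
  dp=[
    [0,0,0.00125],
    [0,0,0.00125],
    [0,0,0],
  ],
  rotation=[
    [0,0,0],
    [0,0,0],
    [0,0,0],
  ],
)

```text
clock: 9.32
position: [0.6064, 0.2395, 0.1071]
tool_rot: [-3.142, 0.0, -0.066]
force: [-0.8, -0.5, 0.2]
grip_width: -0.0003
```

>>> move_arm(
  jaw=[255,255],
  dp=[
    [0,0,0.00125],
    [0,0,0],
  ],
  rotation=[
    [0,0,0],
    [0,0,0],
  ],
)

```text
clock: 9.57
position: [0.6064, 0.2395, 0.1061]
tool_rot: [-3.142, 0.0, -0.066]
force: [0.4, -0.1, 0.3]
grip_width: -0.0
```

>>> move_arm(
  jaw=[255,255,255],
  dp=[
    [0,0,0.00125],
    [0,0,0.000625],
    [0,0,0],
  ],
  rotation=[
    [0,0,0],
    [0,0,0],
    [0,0,0],
  ],
)

```text
clock: 9.95
position: [0.6067, 0.2394, 0.1048]
tool_rot: [-3.141, -0.001, -0.066]
force: [2.0, -0.5, 2.5]
grip_width: 0.0001
```

>>> move_arm(
  jaw=[255,255],
  dp=[
    [0,0,0.000625],
    [0,0,0],
  ],
  rotation=[
    [0,0,0],
    [0,0,0],
  ],
)

```text
clock: 10.2
position: [0.6067, 0.2395, 0.1043]
tool_rot: [-3.141, -0.001, -0.066]
force: [3.1, -0.0, 3.1]
grip_width: 0.0
```

>>> move_arm(
  jaw=[255,255],
  dp=[
    [0,0,0.000625],
    [0,0,0],
  ],
  rotation=[
    [0,0,0],
    [0,0,0],
  ],
)

```text
clock: 10.45
position: [0.6067, 0.2395, 0.1038]
tool_rot: [-3.141, -0.001, -0.066]
force: [5.1, -1.4, 5.6]
grip_width: -0.0002
```

Place 4 rocks: it touched at 0.106, then dipped 2 mm under 2.5–5 N. I'll lift, move to its middle and push.

>>> move_arm(
  jaw=[255,255,255,255,255,255],
  dp=[
    [0,0,-0.02],
    [-0.03,0,0],
    [0,0,0],
    [0,0,0.0075],
    [0,0,0.0075],
    [0,0,0],
  ],
  rotation=[
    [0,0,0],
    [0,0,0],
    [0,0,0],
    [0,0,0],
    [0,0,0],
    [0,0,0],
  ],
)

```text
clock: 11.2
position: [0.5822, 0.2408, 0.1067]
tool_rot: [3.141, 0.001, -0.066]
force: [-0.0, -0.1, 0.5]
grip_width: 0.0005
```

>>> move_arm(
  jaw=[255,255,255],
  dp=[
    [0,0,0.00125],
    [0,0,0.00125],
    [0,0,0],
  ],
  rotation=[
    [0,0,0],
    [0,0,0],
    [0,0,0],
  ],
)

```text
clock: 11.58
position: [0.5826, 0.2411, 0.1059]
tool_rot: [-3.141, -0.0, -0.066]
force: [-1.7, 0.1, 3.2]
grip_width: 0.0001
```

>>> move_arm(
  jaw=[255,255,255],
  dp=[
    [0,0,0.00125],
    [0,0,0.00125],
    [0,0,0],
  ],
  rotation=[
    [0,0,0],
    [0,0,0],
    [0,0,0],
  ],
)

```text
clock: 11.95
position: [0.5826, 0.2411, 0.104]
tool_rot: [-3.141, -0.0, -0.066]
force: [-1.5, -1.8, 6.1]
grip_width: -0.0001
```

>>> move_arm(
  jaw=[255,255,255,255],
  dp=[
    [0,0,0.00125],
    [0,0,0.00125],
    [0,0,0],
    [0,0,0],
  ],
  rotation=[
    [0,0,0],
    [0,0,0],
    [0,0,0],
    [0,0,0],
  ],
)

```text
clock: 12.45
position: [0.5826, 0.2411, 0.1021]
tool_rot: [-3.141, -0.0, -0.066]
force: [-1.9, -1.0, 7.4]
grip_width: -0.0001
```

>>> move_arm(
  jaw=[255,255,255,255],
  dp=[
    [0,0,0.00125],
    [0,0,0],
    [0,0,0],
    [0,0,0],
  ],
  rotation=[
    [0,0,0],
    [0,0,0],
    [0,0,0],
    [0,0,0],
  ],
)

```text
clock: 12.95
position: [0.5827, 0.2411, 0.1018]
tool_rot: [-3.141, -0.001, -0.066]
force: [-6.6, -2.6, 20.1]
grip_width: 0.0002
```

It stops hard at 0.1018. Now I'll re-press its edge to check it no longer rocks.

>>> move_arm(
  jaw=[255,255,255,255,255,255,255],
  dp=[
    [0,0,-0.02],
    [0.03,0,0],
    [0,0,0],
    [0,0,0.0085],
    [0,0,0.0085],
    [0,0,0],
    [0,0,0],
  ],
  rotation=[
    [0,0,0],
    [0,0,0],
    [0,0,0],
    [0,0,0],
    [0,0,0],
    [0,0,0],
    [0,0,0],
  ],
)

```text
clock: 13.82
position: [0.6061, 0.2395, 0.1029]
tool_rot: [3.141, 0.0, -0.066]
force: [0.4, -0.2, -0.0]
grip_width: 0.0001
```

>>> move_arm(
  jaw=[255,255,255],
  dp=[
    [0,0,0.00125],
    [0,0,0.00075],
    [0,0,0],
  ],
  rotation=[
    [0,0,0],
    [0,0,0],
    [0,0,0],
  ],
)

```text
clock: 14.2
position: [0.6065, 0.2396, 0.1018]
tool_rot: [-3.141, -0.0, -0.066]
force: [-1.2, -1.5, 5.5]
grip_width: 0.0001
```

>>> move_arm(
  jaw=[255,255,255],
  dp=[
    [0,0,0.00075],
    [0,0,0],
    [0,0,0],
  ],
  rotation=[
    [0,0,0],
    [0,0,0],
    [0,0,0],
  ],
)

```text
clock: 14.58
position: [0.6065, 0.2396, 0.1016]
tool_rot: [-3.141, -0.001, -0.066]
force: [-3.0, -1.0, 11.1]
grip_width: -0.0002
```

>>> move_arm(
  jaw=[255,255,255,255,255,255],
  dp=[
    [0,0,-0.04],
    [0,0,-0.06],
    [0,0,-0.06],
    [0,0,0],
    [0,0,0],
    [0,0,0],
  ],
  rotation=[
    [0,0,0],
    [0,0,0],
    [0,0,0],
    [0,0,0],
    [0,0,0],
    [0,0,0],
  ],
)

```text
clock: 15.32
position: [0.6059, 0.2393, 0.2276]
tool_rot: [3.141, 0.002, -0.066]
force: [-0.1, -0.0, 0.1]
grip_width: 0.0001
```

```bash
python3 - <<'E'
from h import *
im=grab_frame("side")[120:320,180:400]; cv2.imwrite("pics/f.png",cv2.resize(im,None,fx=3,fy=3))
E
```

```text
(no output)
```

View pics/f.png

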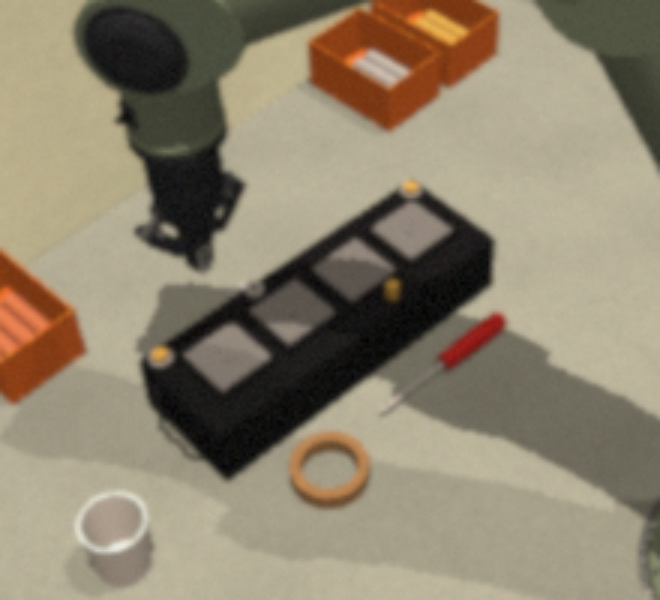

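The final view shows the hand well above the module. The bush, at about (392,290) in the crop, and the washer, at about (256,290), stand where they were, and the other loose things are undisturbed.

```bash
python3 -c "
from workcell import workorder,bot
workorder.job_done(); print(bot.observe()['clock'])"
```

```text
the job is handed in; nothing more can be done
the job is handed in; nothing more can be done
```

The unseated cover was the one at the +y end (place 4). I found it by pressing edges, pushed it fully home, and handed the job in at about 15 s on the robot's clock.

- **Finding it:** I pressed near the far edge of places 1, 2 and 3 with closed fingertips. Each gave no force until about 102 mm and was rigid from there. Place 4 made contact at about 106 mm and tipped about 2 mm under 2.5–5 N.
- **Seating it:** I pushed place 4 down in its middle. It slid at about 6–7 N (the brief said about 10 N) and stopped hard at 101.8 mm under 20 N.
- **Checking it:** I pressed its edge again. It gave no force at 102.9 mm, 5.5 N at 101.8 mm and 11 N at 101.6 mm, so it no longer rocks. Those heights are 0.2–0.4 mm below the other covers, and the edge felt a little softer than place 1. I took this as give in the cover's stop, not as rocking.
- **At hand-in:** The hand was about 125 mm above the covers with no contact force. In the last picture the bush, washer, tape, driver and cup looked untouched. The spanner and paint tin were out of that picture, though the hand never worked near the bench.

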